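# Heft three boxes and take out the steel plug

## Task

Three identical closed plywood boxes stand on the saw table to the right of the fence: one holds a heavy steel plug, the other two light plastic ones. Heft the closed boxes, lifting them clear of the table and setting them back upright, to find the heavy one; then take the lid off that box only, lay the lid on the table, and lift the steel plug out and put it in the clear parts tub. Leave the two other boxes closed and all three boxes standing on the table.

Things in the scene. Friction and masses are not known exactly. Their poses are not given: they have to be found in the camera images.
- box_a: base of a square plywood box, one of three identical, loose: 60 x 60 mm outside, 30 mm high, walls and floor 4 mm, open-topped under its lid; origin: centre of its underside, z up, x and y along its sides. Closed, with lid and plug, it weighs about 0.57 kg if it holds the steel plug, 0.25 kg if a plastic one (10 % either way). Which box is heavy changes.
- box_b: base of a square plywood box, one of three identical, loose: 60 x 60 mm outside, 30 mm high, walls and floor 4 mm, open-topped under its lid; origin: centre of its underside, z up, x and y along its sides. The plug stands on the floor, up to 3 mm off-centre: a foot 46 mm in diameter, 20 mm high, and a stem 18 mm in diameter that ends 50 mm above the box's underside.
- box_c: base of a square plywood box, one of three identical, loose: 60 x 60 mm outside, 30 mm high, walls and floor 4 mm, open-topped under its lid; origin: centre of its underside, z up, x and y along its sides. Plug, alike in all three: round, standing on the floor at the middle, with a stem 18 mm in diameter from 24 to 50 mm above the box's underside; steel 0.36 kg, black plastic 0.04 kg.
- lid_a: deep plywood cap of box_a, 57 x 57 mm, 0.06 kg, resting loosely on the base's rim, its 4 mm lip inside; lifts straight off. Origin: centre of the face on the rim (30 mm above the box's underside), z up. Its top is 28 mm above the origin and carries a round wooden knob 18 to 22 mm in diameter, up to 43 mm above the origin. Off the box it stands on its lip, 4 mm below the origin.
- lid_b: deep plywood cap of box_b, 57 x 57 mm, 0.06 kg, resting loosely on the base's rim, its 4 mm lip inside; lifts straight off. Origin: centre of the face on the rim (30 mm above the box's underside), z up. Its top is 28 mm above the origin and carries a round wooden knob 18 to 22 mm in diameter, up to 43 mm above the origin. Off the box it stands on its lip, 4 mm below the origin.
- lid_c: deep plywood cap of box_c, 57 x 57 mm, 0.06 kg, resting loosely on the base's rim, its 4 mm lip inside; lifts straight off. Origin: centre of the face on the rim (30 mm above the box's underside), z up. Its top is 28 mm above the origin and carries a round wooden knob 18 to 22 mm in diameter, up to 43 mm above the origin. Off the box it stands on its lip, 4 mm below the origin.
- tub: clear plastic open parts tub, about 128 mm (its x) x 168 mm (its y) at the rim and 77 mm high, fixed; inside 110 x 150 mm at the floor, which is 3 mm above the worktop; origin: centre of its underside, z up.

How it is judged:
By the outcome, as a careful person would: the job done as asked, in the order asked, and still so for the second after the job is handed in, with the robot touching nothing.
It also fails if it takes over 69 s, if anything falls off the work surface, if the arm or the gripper's body presses on something with over 40 N, if the wrist force passes 120 N, or if a joint passes its speed limit or range.

## Robot

A 6-joint arm with a two-finger parallel gripper is mounted at the origin on a cart in front of the work surface, level with it; the furniture and walls round the work are solid. World frame = base frame: x ahead of the robot, y to its left, z up, the work surface at z = 0. Lengths are in m, angles in rad, forces in N, time in s.
With the tool pointing down it reaches from about 0.275 to 0.825 m from the base axis. Payload 5.2 kg.
Tool frame: the origin (TCP) lies midway between the tips of the shut fingers; the grasp point (between the pads) lies 19 mm behind it; z points along the fingers, y is the line along which they close (so a half turn about z gives the same grasp; the last joint's range is limited). The gripper opens to 93 mm and grips with 3 to 60 N. Pads are 15 mm wide; open, the fingers measure 128 mm over their backs; the gripper's body (75 mm by 188 mm) begins 65 mm behind the grasp point.
Start: joints at [-1.495, 0.259, 1.535, -0, 1.348, -0.203], TCP at [0.151, -0.529, 0.193] pointing down, gripper open.
Joint ranges: [-3.14, 3.14], [-0.91, 2.08], [0.19, 2.58], [-1.22, 4.36], [0.22, 2.71], [-3.12, 3.12]. Speed limits (rad/s): [2.57, 2.57, 3.14, 3.14, 3.14, 3.14].

## Interface

Orientations are given as a rotation vector (axis times angle).
In Python, from plant import * gives the robot as it stands.
- The arm moves only by the tool drive_tool, never from a script. Its argument "plan" is a list of rows, each a list of 7 numbers: the finger opening in mm, from 0 to 93, then the shift along the tool's x, y, z in mm, then the turn, a rotation vector about the tool's x, y, z in degrees. A call has 1 to 5 rows; each row shifts and turns the commanded pose from where the row before left it, along the tool's axes as they then stand; what a row does not reach is not made up. A row lasts 1/8 s, in which the tool goes at most 62.5 mm and 10.7 degrees, less where a joint would pass 70% of its speed; a pose out of reach is approached as far as the arm can. A call is refused whole if a number of a shift passes 62.5 or a number of a turn 10.7, either way. A call with a gripper value outside its range is refused whole. The fingers move at their own pace and stop on an object; the grip force is fixed at half the most. Time passes only in rows, so rows that do not move let the fingers close. It gives the time, the measured TCP pose, the force, the opening and the grip force at its end, in the units of the state.
- observe(): the state, without advancing time (a new reading comes with each control period).
- capture(name): name is "scene" or "top" or "wrist"; returns the picture (480x640x3 uint8, red, green, blue); there is no depth.
- camera_info(name): a dict with "fovy" (degrees; the focal length in pixels is half the picture's height over the tangent of half this angle, whatever the lens; pixels are square), "cx", "cy" (the principal point, pixels), "R" (3x3) and "t" (3): a world point X has camera coordinates R X + t. Camera axes: x right, y down, z forward; pixel columns grow to the right and rows downward; lengths in m; the calibration is good to about 2 mm. A picture is of the moment at which its call begins: read the wrist's pose just before it. camera_info takes no time and is no camera call; for the wrist camera it gives the pose at the moment of the call.
- close_job(): hands the job in; it is judged then, once.
The state is a dict: "time_s": time; "q": joint angles; "qd": joint speeds; "joint_torque": joint torques, N m; "position": TCP position; "tool_rot": TCP orientation; "wrist_force": force on the tool from outside, world axes, zero at the start; "moment": the same for the moment, N m; "opening": finger opening in m; "finger_force": force on a finger pad.
Only numpy, scipy, OpenCV 4.12 (cv2) and the standard library are available. Lean on these libraries where they do the work, as an engineer would, in place of code of your own. Each camera call takes 0.05 s, during which the arm holds its last target. There are 200 camera calls.

## Working session

There is one attempt and no reset: what is moved stays moved. The work goes in short steps, Python scripts to look and compute and a tool call to move; the robot and the scene stay as the last step left them, time stands still between calls to the robot, and variables do not carry over. Pictures are saved under pics/ and viewed, at most 10 in all, crops included, and the job is handed in when it is done.

Besides the shell and the picture viewer there is one more tool, called in YAML: its name, and indented under it one key for each argument. drive_tool: Moves the arm, as the interface text tells. Its arguments: {"type":"object","properties":{"plan":{"type":"array","items":{"type":"array","items":{"type":"number"}}}},"required":["plan"]}

```bash
mkdir -p pics; ls
python3 - <<'E'
from plant import *
import cv2
o=observe();print(o)
for n in("scene","top"):
    i=camera_info(n);print(n,i)
    cv2.imwrite(f"pics/{n}0.png",capture(n)[:,:,::-1])
E
```

```text
pics
{'time_s': 0.0, 'q': array([-1.49479603e+00,  2.59315658e-01,  1.53608387e+00,  1.47189023e-05,
        1.34793888e+00, -2.02791367e-01]), 'qd': array([0.00048303, 0.00022003, 0.00030079, 0.0011345 , 0.00073771,
       0.00086699]), 'joint_torque': array([-7.84673721e-04, -4.37316084e+01, -2.84001786e+01,  7.17301480e-02,
        4.13091795e-02, -1.36940557e-04]), 'position': array([ 0.15134517, -0.52817276,  0.19183211]), 'tool_rot': array([-3.10939585e+00, -4.36261031e-01, -1.96118282e-04]), 'wrist_force': array([0.01611401, 0.88265567, 0.18384833]), 'moment': array([-0.03378096, -0.02221657, -0.02040749]), 'finger_force': 0.0, 'opening': 0.09289265590818997}
scene {'fovy': 48.30534595451114, 'cx': 315.5083415180267, 'cy': 230.63476275271407, 'R': array([[-0.83398335, -0.55175824, -0.00588392],
       [-0.34552401,  0.53051454, -0.77405909],
       [ 0.43021499, -0.64351936, -0.63308601]]), 't': array([0.44336009, 0.22705096, 0.85041542])}
top {'fovy': 43.41432467365781, 'cx': 312.6397897965331, 'cy': 252.2093429431548, 'R': array([[-0.37172205, -0.92832574,  0.00583479],
       [-0.88145491,  0.35096776, -0.31600456],
       [ 0.29130734, -0.12260896, -0.94873973]]), 't': array([0.17961368, 0.48979187, 1.25922399])}
```

View pics/scene0.png

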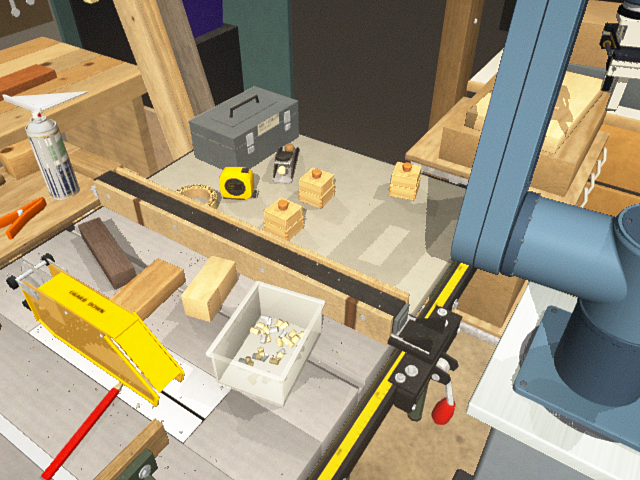

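View pics/top0.png

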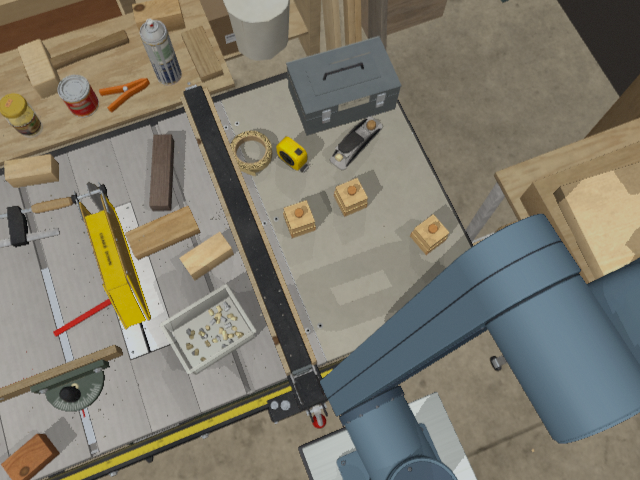

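The boxes' knobs are near scene pixels (283,205), (317,173), (405,167) and top pixels (297,213), (350,187), (431,228). The tub is at about (210,330) in top, left of the fence.

```bash
cat > h.py <<'E'
from plant import *
import numpy as np, cv2
def ray(info,u,v):
    f=240/np.tan(np.radians(info["fovy"]/2)); R=info["R"];t=info["t"]
    d=R.T@np.array([(u-info["cx"])/f,(v-info["cy"])/f,1]); return -R.T@t,d/np.linalg.norm(d)
def plane(info,u,v,z):
    c,d=ray(info,u,v); return c+d*(z-c[2])/d[2]
def tri(i1,p1,i2,p2):
    c1,d1=ray(i1,*p1);c2,d2=ray(i2,*p2)
    s=np.linalg.lstsq(np.c_[d1,-d2],c2-c1,rcond=None)[0]
    a=c1+s[0]*d1;b=c2+s[1]*d2; return (a+b)/2,np.linalg.norm(a-b)
E
python3 - <<'E'
from h import *
T=camera_info("top");S=camera_info("scene")
t=cv2.imread("pics/top0.png");s=cv2.imread("pics/scene0.png")
def knob(im,c):
    h=cv2.cvtColor(im,cv2.COLOR_BGR2HSV);x,y=c
    w=h[y-14:y+14,x-14:x+14].astype(int)
    m=((w[...,0]<15)&(w[...,1]>130)).astype(np.uint8)
    n,l,st,ce=cv2.connectedComponentsWithStats(m)
    if n<2:return None
    k=1+st[1:,4].argmax();return ce[k]+[x-14,y-14],st[k]
for a,b in [((297,213),(283,205)),((350,187),(317,173)),((431,228),(405,167))]:
    p=knob(t,a);q=knob(s,b);print(p,q)
    if p and q: print(tri(T,p[0],S,q[0]),plane(T,*p[0],.071))
for c in [(163,325),(234,286),(257,328),(181,373)]: print(plane(T,*c,.077))
# fence edges
for c in [(195,90),(310,375),(290,380)]: print('fence',plane(T,*c,.07))
crops=[cv2.resize(im[y-30:y+30,x-30:x+30],(260,260),interpolation=cv2.INTER_CUBIC) for im,x,y in [(t,299,217),(t,351,195),(t,431,232)]]
crops2=[cv2.resize(im[y-30:y+30,x-30:x+30],(260,260),interpolation=cv2.INTER_CUBIC) for im,x,y in [(s,283,217),(s,317,187),(s,405,181)]]
cv2.imwrite("pics/crop.png",np.vstack([np.hstack(crops),np.hstack(crops2)]))
E
```

```text
None (array([283.        , 206.82352941]), array([ 9, 11, 10,  8, 34], dtype=int32))
(array([351.5, 194. ]), array([15, 21,  2,  1,  2], dtype=int32)) (array([315.9375, 175.25  ]), array([ 9, 12,  9,  8, 32], dtype=int32))
(array([ 0.62732835, -0.15221825,  0.0652059 ]), np.float64(0.005932341388222141)) [ 0.62219598 -0.15184823  0.071     ]
(array([431.5, 232. ]), array([14, 18,  2,  1,  2], dtype=int32)) (array([406.2972973 , 167.37837838]), array([12,  9,  8, 10, 37], dtype=int32))
(array([ 0.47263483, -0.2834251 ,  0.0690913 ]), np.float64(0.005975907366828729)) [ 0.46918326 -0.28347803  0.071     ]
[0.48819597 0.3424318  0.077     ]
[0.51339378 0.17309546 0.077     ]
[0.40781002 0.15847297 0.077     ]
[0.37742625 0.33795231 0.077     ]
fence [1.02006634 0.09617246 0.07      ]
fence [0.27477253 0.08984809 0.07      ]
fence [0.28069454 0.13242817 0.07      ]
```

View pics/crop.png

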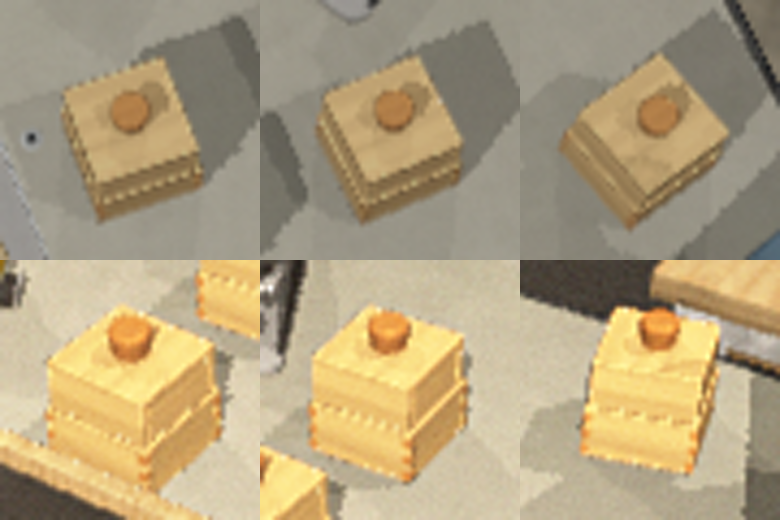

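```bash
cat >> h.py <<'E'
def go(x,y,z,yaw=None):
    "print turn about tool z (deg) for tool-y line at yaw deg, then shift in tool axes after the turn (mm)"
    from scipy.spatial.transform import Rotation as Ro
    o=observe();R=Ro.from_rotvec(o["tool_rot"]);p=o["position"]
    ty=R.apply([0,1,0]);cur=np.degrees(np.arctan2(ty[1],ty[0]));turn=0
    if yaw is not None:
        turn=-((yaw-cur+90)%180-90); R=R*Ro.from_rotvec([0,0,np.radians(turn)])
    print("tooly",cur.round(1),"turn",round(turn,1),"shift",(R.inv().apply(np.array([x,y,z])-p)*1e3).round(1),"q6",np.degrees(o["q"][5]).round(),"t",o["time_s"])
E
python3 - <<'E'
from h import *
T=camera_info("top");S=camera_info("scene")
B={1:((269,187),0,(130,108),[(63,93),(162,57),(201,150),(97,187)]),
 2:((321,165),260,(393,108),[(318,123),(418,57),(462,140),(365,183)]),
 3:((401,202),520,(657,114),[(575,123),(658,55),(728,130),(645,198)])}
for k,(o,dx,kn,cs) in B.items():
    f=lambda c,z:plane(T,o[0]+(c[0]-dx)/4.333-.4,o[1]+c[1]/4.333-.4,z)
    K=f(kn,.073);C=np.array([f(c,.058) for c in cs])
    print(k,'knob',K.round(4),'corner mean',C.mean(0).round(4))
    for i in range(4):
        e=C[(i+1)%4]-C[i];print('  edge len',np.linalg.norm(e).round(4),'ang',(np.degrees(np.arctan2(e[1],e[0]))%90).round(1))
# scene check: knob top
for o,c in [((253,187),(130,60)),((287,157),(389-260,60)),((375,151),(659-520,57))]:
    print('scene knob',plane(S,o[0]+c[0]/4.333-.4,o[1]+c[1]/4.333-.4,.073).round(4))
# fence height: near top edge corners seen in both views
print('fence near right corner tri',tri(T,(324,369),S,(408,293)), 'far',tri(T,(202,86),S,(112,171)))
go(0.4,-0.1,.2,None)
E
```

```text
1 knob [ 0.6259 -0.0222  0.073 ] corner mean [ 0.6244 -0.0218  0.058 ]
  edge len 0.0568 ang 89.9
  edge len 0.0573 ang 89.5
  edge len 0.0587 ang 89.2
  edge len 0.0567 ang 87.5
2 knob [ 0.632  -0.1553  0.073 ] corner mean [ 0.6288 -0.1538  0.058 ]
  edge len 0.0674 ang 13.8
  edge len 0.0539 ang 2.9
  edge len 0.0583 ang 3.7
  edge len 0.0427 ang 13.5
3 knob [ 0.477  -0.2886  0.073 ] corner mean [ 0.4759 -0.2881  0.058 ]
  edge len 0.0604 ang 18.1
  edge len 0.0546 ang 17.1
  edge len 0.0598 ang 17.6
  edge len 0.0541 ang 17.7
scene knob [ 0.6298 -0.0275  0.073 ]
scene knob [ 0.6338 -0.1586  0.073 ]
scene knob [ 0.4793 -0.2915  0.073 ]
fence near right corner tri (array([0.28932071, 0.06110109, 0.06632703]), np.float64(0.027724470633802883)) far (array([1.0323592, 0.0758475, 0.0585505]), np.float64(0.0004146084769970464))
tooly -74.0 turn 0 shift [ 356.9 -343.3   -7.4] q6 -12.0 t 0.1
```

Run:
```python
from h import *
go(.478,-.290,.2,-72.5)
```

```text
tooly -74.0 turn -1.5 shift [ 383.2 -129.    -7.7] q6 -12.0 t 0.1
```

drive_tool:
  plan:
    - [93,54,-18,-2,0,0,0]
    - [93,54,-18,-1,0,0,0]
    - [93,55,-18,-1,0,0,0]
    - [93,55,-18,-1,0,0,0]
    - [93,55,-19,-1,0,0,0]

```text
time_s: 0.72
position: [0.39, -0.3648, 0.1984]
tool_rot: [-3.111, -0.436, 0.0]
wrist_force: [0.1, -0.1, 1.0]
opening: 0.0934
finger_force: 0.0
```

drive_tool:
  plan:
    - [93,55,-19,-1,0,0,0]
    - [93,55,-19,-1,0,0,0]
    - [93,0,0,0,0,0,-1.5]
    - [93,0,0,0,0,0,0]

```text
time_s: 1.23
position: [0.4836, -0.2992, 0.2001]
tool_rot: [-3.104, -0.479, 0.002]
wrist_force: [0.3, -0.4, 0.8]
opening: 0.093
finger_force: 0.0
```

Run:
```python
from h import *
go(.478,-.290,.2,-72.5)
I=camera_info("wrist");cv2.imwrite("pics/w3.png",capture("wrist")[:,:,::-1]);print(I,observe()["position"],observe()["wrist_force"])
```

```text
tooly -72.5 turn 0.0 shift [ -2.6 -10.4   0.1] q6 30.0 t 1.225
{'fovy': 71.16698863740446, 'cx': 324.7018202252332, 'cy': 233.71057803928574, 'R': array([[ 3.01807317e-01, -9.53368908e-01, -2.63141774e-04],
       [-9.18959148e-01, -2.90987707e-01,  2.66158295e-01],
       [-2.53823614e-01, -8.00867046e-02, -9.63929299e-01]]), 't': array([-0.43181301,  0.32447313,  0.49769809])} [ 0.48320851 -0.29973948  0.20022448] [-0.20283863 -0.40375991  0.34028743]
```

View pics/w3.png

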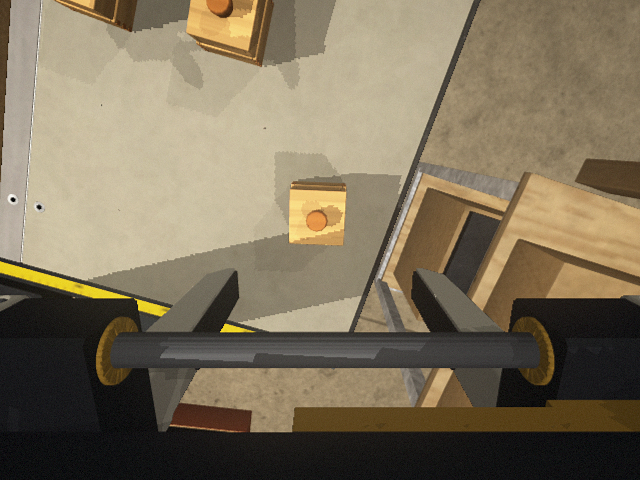

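Wrist view: box 3's knob is at (316,220), and its lid (289..345, 187..244) is aligned with the image. Box 2 shows at the top edge near (230,30), tilted about 13° from box 3.

Run:
```python
from h import *
I=camera_info("wrist")
print('knob3',plane(I,316,220,.073),'knob2',plane(I,219,4,.073))
C=np.array([plane(I,*c,.058) for c in [(290.5,190),(345,185.5),(345,243),(289,243)]]);print(C.mean(0))
for i in range(4):
    e=C[(i+1)%4]-C[i];print(np.linalg.norm(e),np.degrees(np.arctan2(e[1],e[0]))%90)
# box2 lower edge of lid and base
for a,b,z in [((187,40),(258,64),.058),((262,66),(271,5),0.03)]:
    e=plane(I,*b,z)-plane(I,*a,z);print('box2',np.degrees(np.arctan2(e[1],e[0]))%90)
im=cv2.imread("pics/w3.png")
c1=cv2.resize(im[170:260,270:365],None,fx=4,fy=4,interpolation=cv2.INTER_CUBIC)
c2=cv2.resize(im[0:90,175:285],None,fx=3.6,fy=4,interpolation=cv2.INTER_CUBIC)
cv2.imwrite("pics/c3.png",np.hstack([c1,c2]))
```

```text
knob3 [ 0.4807872  -0.29227939  0.073     ] knob2 [ 0.63307051 -0.16095877  0.073     ]
[ 0.48176806 -0.29302027  0.058     ]
0.05468509696579317 22.179080914335387
0.05998094356461203 18.38450826726526
0.05853801945310507 17.464035339360308
0.05556319834837693 14.292131993854099
box2 0.09222267764035053
box2 5.516055808478891
```

View pics/c3.png

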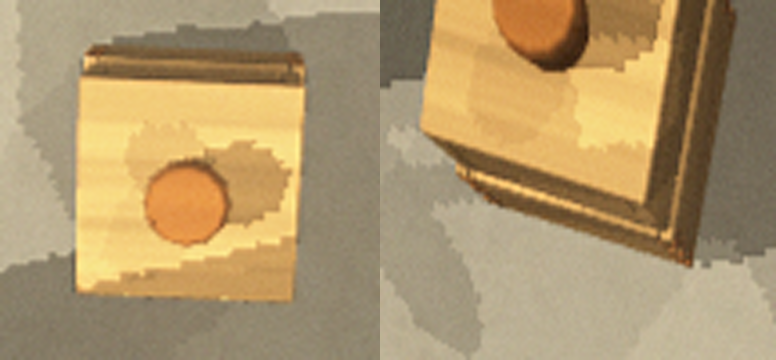

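Run:
```python
from h import *
I=camera_info("wrist")
def an(Q,z):
    C=np.array([plane(I,*c,z) for c in Q]);print(C.mean(0))
    for i in range(len(Q)-1):
        e=C[i+1]-C[i];print(np.linalg.norm(e).round(4),(np.degrees(np.arctan2(e[1],e[0]))%90).round(1))
an([(289.5,189.2),(345.5,191.2),(343.7,245.2),(289.2,243),(289.5,189.2)],.058)
k=lambda x,y:(175+(x-380)/3.6,y/4)
an([k(422,130),k(647,207),k(682,0)],.058)
an([k(458,172),k(692,266),k(735,12)],.03)
go(.480,-.292,.003,-73.5)
```

```text
[ 0.48385194 -0.28624223  0.058     ]
0.0561 15.4
0.0567 16.5
0.0571 15.0
0.0563 15.5
[ 0.62156866 -0.17017455  0.058     ]
0.0568 1.7
0.0421 2.5
[ 0.62273003 -0.17446721  0.03      ]
0.0655 88.9
0.0565 3.1
tooly -72.6 turn 0.9 shift [ -0.7  -8.2 197.2] q6 30.0 t 1.275
```

drive_tool:
  plan:
    - [93,0,0,0,0,0,1.8]
    - [93,0.7,-9.3,50,0,0,0]
    - [93,0,0,55,0,0,0]
    - [93,0,0,55,0,0,0]
    - [93,0,0,35,0,0,0]

```text
time_s: 1.9
position: [0.4802, -0.2903, 0.0033]
tool_rot: [-3.111, -0.422, 0.003]
wrist_force: [0.5, -0.6, 0.1]
opening: 0.0929
finger_force: 0.0
```

drive_tool:
  plan:
    - [93,0,0,0,0,0,0]
    - [50,0,0,0,0,0,0]
    - [50,0,0,0,0,0,0]
    - [50,0,0,0,0,0,0]
    - [50,0,0,0,0,0,0]

```text
time_s: 2.52
position: [0.4827, -0.2905, 0.0065]
tool_rot: [3.111, 0.428, 0.001]
wrist_force: [0.3, -1.6, 0.5]
opening: 0.0576
finger_force: 0.1
```

drive_tool:
  plan:
    - [50,0,0,0,0,0,0]
    - [50,0,0,0,0,0,0]

```text
time_s: 2.78
position: [0.4827, -0.2905, 0.0065]
tool_rot: [3.111, 0.428, 0.001]
wrist_force: [-0.5, 0.7, 6.3]
opening: 0.057
finger_force: 30.0
```

Run:
```python
from h import *
o=observe();print(o["opening"],o["finger_force"],o["wrist_force"],o["position"])
cv2.imwrite("pics/w3b.png",np.hstack([capture("wrist")[:,:,::-1][100:,:],cv2.resize(capture("scene")[130:290,310:470,::-1],(380,380))])[:,160:860])
```

```text
0.056994966978914444 30.001093223690987 [-0.53181758  0.73538784  6.34842462] [ 0.48269081 -0.29048103  0.00645484]
```

View pics/w3b.png

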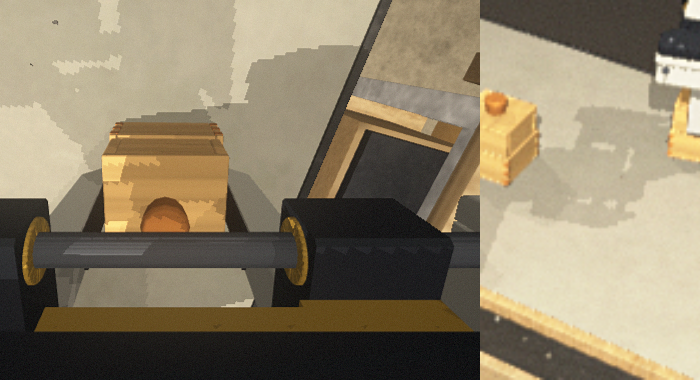

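The grip closed at 57 mm, which is the lid's width, so I'll lift only 3 mm and check the force.

drive_tool:
  plan:
    - [50,0,0,-3,0,0,0]
    - [50,0,0,0,0,0,0]
    - [50,0,0,0,0,0,0]

```text
time_s: 3.25
position: [0.4821, -0.29, 0.0084]
tool_rot: [-3.112, -0.428, 0.001]
wrist_force: [-0.1, 1.4, 0.0]
opening: 0.0565
finger_force: 30.0
```

Run:
```python
from h import *
o=observe();print(o["opening"],o["finger_force"],o["wrist_force"],o["moment"],o["position"])
```

```text
0.05645942945881939 29.999773129820824 [-0.12135585  1.37965334  0.01549207] [ 0.00487244  0.00643837 -0.00182763] [ 0.48205721 -0.29004197  0.00840543]
```

drive_tool:
  plan:
    - [50,0,0,-10,0,0,0]
    - [50,0,0,0,0,0,0]
    - [50,0,0,0,0,0,0]
    - [50,0,0,0,0,0,0]

```text
time_s: 3.75
position: [0.4822, -0.2901, 0.0186]
tool_rot: [-3.112, -0.428, 0.0]
wrist_force: [0.5, -1.0, -1.5]
opening: 0.0569
finger_force: 30.0
```

Run:
```python
from h import *
o=observe();print(o["opening"],o["finger_force"],o["wrist_force"],o["moment"],o["position"])
cv2.imwrite("pics/w3c.png",np.hstack([capture("wrist")[170:420,200:450,::-1],cv2.resize(capture("top")[180:280,380:480,::-1],(250,250))]))
```

```text
0.05687693041882487 29.999741725623608 [ 0.46289745 -1.00679649 -1.46672036] [0.00766128 0.02927832 0.04796752] [ 0.48215703 -0.2900932   0.01857049]
```

View pics/w3c.png

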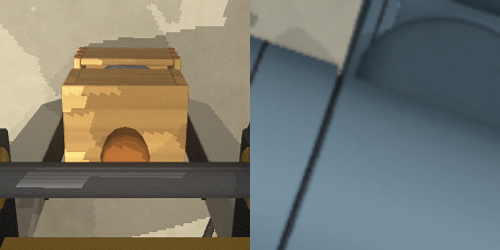

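The wrist view shows a dark gap under the lid at (128,65), so the pads hold only the lid and the base stayed on the table. I'll set the lid back on and find out where the fingertips really are.

drive_tool:
  plan:
    - [50,0,0,6,0,0,0]
    - [50,0,0,6,0,0,0]
    - [50,0,0,1,0,0,0]
    - [50,0,0,0,0,0,0]

```text
time_s: 4.35
position: [0.4821, -0.2901, 0.0062]
tool_rot: [-3.112, -0.428, 0.0]
wrist_force: [-2.3, 2.6, 8.0]
opening: 0.057
finger_force: 30.0
```

drive_tool:
  plan:
    - [75,0,0,0,0,0,0]
    - [75,0,0,0,0,0,0]
    - [75,0,0,0,0,0,0]

```text
time_s: 4.72
position: [0.4821, -0.2901, 0.0053]
tool_rot: [-3.112, -0.428, 0.0]
wrist_force: [-0.0, 0.6, -0.0]
opening: 0.0745
finger_force: 0.0
```

Run:
```python
from h import *
from scipy.spatial.transform import Rotation as Ro
o=observe();print(o["opening"],o["wrist_force"],o["position"])
I=camera_info("wrist");Rt=Ro.from_rotvec(o["tool_rot"]).as_matrix()
f=240/np.tan(np.radians(I["fovy"]/2))
print("cam in tool",(Rt.T@(-I["R"].T@I["t"]-o["position"])).round(4))
for x in (.0075,-.0075):
  for y in (.0465,.064):
    for z in (0,-.01,-.02,-.03):
        X=I["R"]@(o["position"]+Rt@np.array([x,y,z]))+I["t"]; print(x,y,z,(f*X[0]/X[2]+I["cx"]).round(),(f*X[1]/X[2]+I["cy"]).round())
im=cv2.imread("pics/w3.png");w=capture("wrist")[:,:,::-1]
cv2.imwrite("pics/tip.png",np.hstack([cv2.resize(im[250:350,395:520],(500,400)),w[170:370,180:480].repeat(2,0)]))
```

```text
0.07451612392491909 [-0.02558837  0.58803203 -0.00155152] [ 0.4821257  -0.29012335  0.00530309]
cam in tool [ 0.0742  0.0005 -0.1933]
0.0075 0.0465 0 400.0 255.0
0.0075 0.0465 -0.01 404.0 261.0
0.0075 0.0465 -0.02 408.0 267.0
0.0075 0.0465 -0.03 413.0 274.0
0.0075 0.064 0 429.0 255.0
0.0075 0.064 -0.01 434.0 261.0
0.0075 0.064 -0.02 440.0 267.0
0.0075 0.064 -0.03 446.0 274.0
-0.0075 0.0465 0 399.0 278.0
-0.0075 0.0465 -0.01 402.0 285.0
-0.0075 0.0465 -0.02 406.0 292.0
-0.0075 0.0465 -0.03 411.0 300.0
-0.0075 0.064 0 427.0 278.0
-0.0075 0.064 -0.01 432.0 285.0
-0.0075 0.064 -0.02 437.0 292.0
-0.0075 0.064 -0.03 443.0 300.0
```

View pics/tip.png

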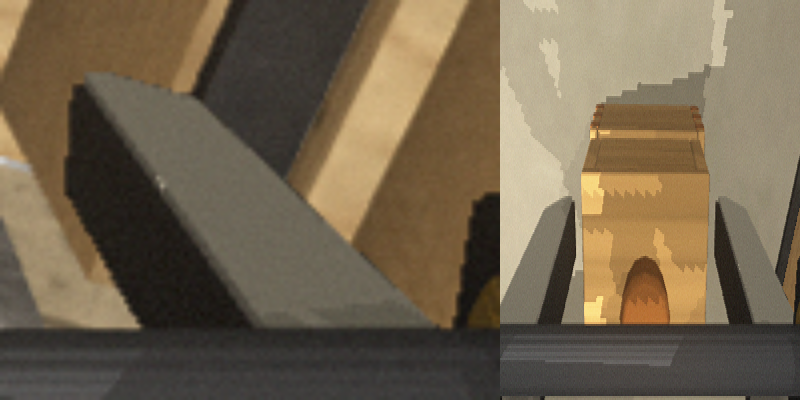

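The visible fingertip at wrist pixel (416,268) fits a tip about 25 mm behind the TCP when open. So the fingers reach less far open than shut, and I need to go about 13 mm lower. I'll descend in guarded steps.

drive_tool:
  plan:
    - [75,0,0,3,0,0,0]
    - [75,0,0,3,0,0,0]
    - [75,0,0,0,0,0,0]

```text
time_s: 5.15
position: [0.482, -0.29, -0.0008]
tool_rot: [-3.112, -0.428, 0.001]
wrist_force: [-0.1, -0.4, 0.5]
opening: 0.0749
finger_force: 0.0
```

drive_tool:
  plan:
    - [75,0,0,2,0,0,0]
    - [75,0,0,2,0,0,0]
    - [75,0,0,0,0,0,0]

```text
time_s: 5.52
position: [0.4821, -0.2901, -0.0045]
tool_rot: [-3.112, -0.428, 0.0]
wrist_force: [-0.0, -0.5, 0.2]
opening: 0.0751
finger_force: 0.0
```

drive_tool:
  plan:
    - [75,0,0,2,0,0,0]
    - [75,0,0,1,0,0,0]
    - [75,0,0,0,0,0,0]

```text
time_s: 5.9
position: [0.4822, -0.2901, -0.0075]
tool_rot: [-3.112, -0.428, 0.0]
wrist_force: [-0.2, -0.8, 0.0]
opening: 0.075
finger_force: 0.0
```

drive_tool:
  plan:
    - [50,0,0,0,0,0,0]
    - [50,0,0,0,0,0,0]
    - [50,0,0,0,0,0,0]
    - [50,0,0,0,0,0,0]

```text
time_s: 6.4
position: [0.4824, -0.2904, -0.0073]
tool_rot: [3.112, 0.428, 0.0]
wrist_force: [0.4, -0.4, -1.0]
opening: 0.06
finger_force: 30.0
```

Opening 60.0, so this is the base. Now lift.

drive_tool:
  plan:
    - [50,0,0,-10,0,0,0]
    - [50,0,0,-20,0,0,0]
    - [50,0,0,0,0,0,0]
    - [50,0,0,0,0,0,0]
    - [50,0,0,0,0,0,0]

```text
time_s: 7.02
position: [0.4816, -0.2896, 0.0217]
tool_rot: [-3.111, -0.428, 0.002]
wrist_force: [0.8, 0.5, -5.5]
opening: 0.0593
finger_force: 30.0
```

Run:
```python
from h import *
for i in range(4):
    o=observe();print(o["opening"],o["wrist_force"],o["moment"],o["joint_torque"].round(2),o["position"]);im=capture("wrist")
cv2.imwrite("pics/lift3.png",im[150:350,180:480,::-1])
```

```text
0.05931046950277723 [ 0.76857713  0.48971398 -5.45033732] [ 0.01537564 -0.00643863  0.01575209] [ 1.000e-02 -5.188e+01 -2.447e+01  5.000e-02 -2.000e-02  0.000e+00] [ 0.4815916  -0.28959203  0.02173677]
0.05996717071750104 [ 0.31975774 -0.07268344 -5.10496017] [-0.0084938  -0.01756036  0.00508891] [ 1.000e-02 -5.176e+01 -2.438e+01  5.000e-02 -1.000e-02  0.000e+00] [ 0.48166069 -0.28965866  0.02180658]
0.05997034582201569 [ 0.02992331  0.19113112 -5.38272398] [-0.05264796 -0.02801052  0.04443015] [ 1.000e-02 -5.168e+01 -2.433e+01  5.000e-02 -0.000e+00 -0.000e+00] [ 0.48177659 -0.28977083  0.02191088]
0.05960352243003156 [-0.69162923 -0.51040352 -5.53322318] [-0.01536753 -0.03579353 -0.01031977] [ 1.000e-02 -5.162e+01 -2.431e+01  5.000e-02 -0.000e+00 -0.000e+00] [ 0.48188429 -0.28989364  0.02204947]
```

The wrist force is −5.4 N against about 0 free, so box 3 is the heavy one (0.57 kg → 5.6 N). I'll set it down and heft the other two to confirm.

drive_tool:
  plan:
    - [50,0,0,15,0,0,0]
    - [50,0,0,10,0,0,0]
    - [50,0,0,4,0,0,0]
    - [50,0,0,1,0,0,0]
    - [50,0,0,0,0,0,0]

```text
time_s: 7.85
position: [0.4822, -0.2901, -0.0073]
tool_rot: [-3.112, -0.428, 0.0]
wrist_force: [-2.3, 1.7, -2.0]
opening: 0.0595
finger_force: 30.0
```

drive_tool:
  plan:
    - [80,0,0,0,0,0,0]
    - [80,0,0,0,0,0,0]
    - [85,0,0,-50,0,0,0]
    - [85,0,0,-60,0,0,0]
    - [85,0,0,-60,0,0,0]

```text
time_s: 8.48
position: [0.4824, -0.2904, 0.1648]
tool_rot: [3.111, 0.428, 0.001]
wrist_force: [0.8, -0.4, -0.0]
opening: 0.085
finger_force: 0.0
```

Run:
```python
from h import *
print(observe()["position"]);go(.632,-.157,.2,2)
```

```text
[ 0.48244361 -0.29041721  0.1647709 ]
tooly -74.3 turn -76.3 shift [128.1 154.1 -35.2] q6 32.0 t 8.475
```

drive_tool:
  plan:
    - [85,0,0,-15,0,0,7]
    - [85,0,0,-20,0,0,6.7]
    - [85,50,-42,0,0,0,0]
    - [85,54,-44,0,0,0,0]
    - [85,50,-42,0,0,0,0]

```text
time_s: 9.1
position: [0.624, -0.1648, 0.1984]
tool_rot: [3.14, 0.053, 0.003]
wrist_force: [0.8, -0.9, 0.1]
opening: 0.0853
finger_force: 0.0
```

drive_tool:
  plan:
    - [85,0,0,0,0,0,0]
    - [85,0,0,0,0,0,0]

```text
time_s: 9.35
position: [0.622, -0.1656, 0.1975]
tool_rot: [3.14, 0.056, -0.001]
wrist_force: [-0.2, -0.0, -0.3]
opening: 0.0845
finger_force: 0.0
```

Run:
```python
from h import *
go(.632,-.157,.2,-88)
I=camera_info("wrist");cv2.imwrite("pics/w2.png",capture("wrist")[:,:,::-1])
im=cv2.imread("pics/w2.png");h=cv2.cvtColor(im,cv2.COLOR_BGR2HSV)
m=((h[...,0]<14)&(h[...,1]>140)&(h[...,2]>120)).astype(np.uint8);m[310:]=0
n,l,st,ce=cv2.connectedComponentsWithStats(m)
for k in range(1,n):
    if st[k,4]>60: print(st[k],ce[k],plane(I,*ce[k],.073))
c=cv2.resize(im[150:280,250:400],None,fx=3,fy=3,interpolation=cv2.INTER_CUBIC)
d=cv2.resize(im[100:300,0:250],None,fx=1.3,fy=1.3)
o=np.zeros((390,775,3),np.uint8);o[:,:450]=c;o[:d.shape[0],450:]=d;cv2.imwrite("pics/w2c.png",o)
```

```text
tooly -88.0 turn 0.0 shift [10.3 -8.2 -2.5] q6 63.0 t 9.35
```

View pics/w2c.png

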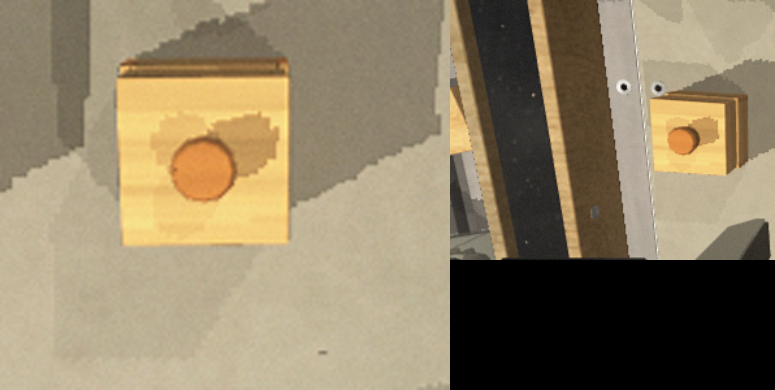

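Box 2's knob is at wrist (318,206) and its lid is nearly square to the image. Box 1's knob is at about (179,208), clear of the fence's steel strip by a few pixels.

Run:
```python
from h import *
I=camera_info("wrist")
def an(Q,z=.058):
    C=np.array([plane(I,*c,z) for c in Q]);print('mean',C.mean(0).round(4))
    for i in range(4):
        e=C[(i+1)%4]-C[i];print(np.linalg.norm(e).round(4),(np.degrees(np.arctan2(e[1],e[0]))%90).round(1))
an([(289.7,175.7),(346,175.7),(346.3,231),(291,231.3)]);print(plane(I,318,206.3,.073))
an([(155.4,175.4),(220.8,177),(213,233.8),(157.7,229.2)]);print(plane(I,179.2,208.5,.073))
go(.6335,-.1595,-.0075,-88)
```

```text
mean [ 0.6352 -0.1599  0.058 ]
0.0553 2.0
0.0562 3.3
0.0568 2.3
0.0565 1.7
[ 0.63568603 -0.15989314  0.073     ]
mean [ 0.6302 -0.0278  0.058 ]
0.0641 0.6
0.0593 79.5
0.0565 87.0
0.0548 86.8
[ 0.62896079 -0.02641169  0.073     ]
tooly -88.1 turn -0.1 shift [ 12.2  -6.4 205.2] q6 63.0 t 9.4
```

drive_tool:
  plan:
    - [85,13.7,-5.9,25,0,0,0]
    - [85,0,0,55,0,0,0]
    - [85,0,0,55,0,0,0]
    - [85,0,0,50,0,0,0]
    - [85,0,0,15,0,0,0]

```text
time_s: 10.02
position: [0.6324, -0.1597, -0.0054]
tool_rot: [-3.139, -0.05, 0.009]
wrist_force: [-0.3, -1.0, 0.5]
opening: 0.0853
finger_force: 0.0
```

drive_tool:
  plan:
    - [80,0,0,3,0,0,0]
    - [80,0,0,2,0,0,0]
    - [80,0,0,0,0,0,0]

```text
time_s: 10.4
position: [0.637, -0.1597, -0.0053]
tool_rot: [3.14, 0.054, 0.005]
wrist_force: [-0.0, -0.1, 1.3]
opening: 0.0801
finger_force: 0.0
```

drive_tool:
  plan:
    - [80,0,0,2,0,0,0]
    - [50,0,0,0,0,0,0]
    - [50,0,0,0,0,0,0]
    - [50,0,0,0,0,0,0]
    - [50,0,0,0,0,0,0]

```text
time_s: 11.02
position: [0.6357, -0.1589, -0.0093]
tool_rot: [-3.141, -0.054, -0.0]
wrist_force: [-0.6, 0.2, 1.8]
opening: 0.0596
finger_force: 30.0
```

drive_tool:
  plan:
    - [50,0,0,-10,0,0,0]
    - [50,0,0,-20,0,0,0]
    - [50,0,0,0,0,0,0]
    - [50,0,0,0,0,0,0]
    - [50,0,0,0,0,0,0]

```text
time_s: 11.65
position: [0.635, -0.1588, 0.0197]
tool_rot: [-3.14, -0.054, 0.002]
wrist_force: [-0.1, -1.0, -1.7]
opening: 0.0599
finger_force: 30.0
```

drive_tool:
  plan:
    - [50,0,0,0,0,0,0]
    - [50,0,0,0,0,0,0]

```text
time_s: 11.9
position: [0.6355, -0.159, 0.0203]
tool_rot: [-3.141, -0.054, 0.001]
wrist_force: [-0.2, 0.4, -2.1]
opening: 0.0598
finger_force: 30.0
```

drive_tool:
  plan:
    - [50,0,0,15,0,0,0]
    - [50,0,0,10,0,0,0]
    - [50,0,0,4,0,0,0]
    - [50,0,0,1,0,0,0]
    - [50,0,0,0,0,0,0]

```text
time_s: 12.52
position: [0.6356, -0.159, -0.0093]
tool_rot: [-3.141, -0.054, 0.0]
wrist_force: [-1.6, 0.6, -0.0]
opening: 0.0599
finger_force: 30.0
```

drive_tool:
  plan:
    - [80,0,0,0,0,0,0]
    - [80,0,0,0,0,0,0]
    - [85,0,0,-50,0,0,0]
    - [85,0,0,-60,0,0,0]
    - [85,0,0,-60,0,0,0]

```text
time_s: 13.15
position: [0.6357, -0.1591, 0.1624]
tool_rot: [3.141, 0.054, 0.0]
wrist_force: [0.3, 0.1, 1.1]
opening: 0.0849
finger_force: 0.0
```

Run:
```python
from h import *
print(observe()["position"]);go(.629,-.0265,.16,-1.5)
```

```text
[ 0.63571203 -0.1591025   0.1623567 ]
tooly -88.0 turn -86.5 shift [132.4 -10.2   2.3] q6 64.0 t 13.15
```

drive_tool:
  plan:
    - [85,0,0,0,0,0,-9.6]
    - [85,0,0,0,0,0,-9.6]
    - [85,0,0,0,0,0,-9.6]
    - [85,0,0,0,0,0,-9.6]
    - [85,0,0,0,0,0,-9.6]

```text
time_s: 13.78
position: [0.6359, -0.1592, 0.1608]
tool_rot: [2.843, 1.335, 0.001]
wrist_force: [0.4, -0.8, 0.3]
opening: 0.0847
finger_force: 0.0
```

drive_tool:
  plan:
    - [85,0,0,0,0,0,-9.6]
    - [85,0,0,0,0,0,-9.6]
    - [85,0,0,0,0,0,-9.6]
    - [85,0,0,0,0,0,-9.7]
    - [85,40,-3,0,0,0,0]

```text
time_s: 14.4
position: [0.6342, -0.1213, 0.1605]
tool_rot: [2.252, 2.189, -0.0]
wrist_force: [-0.0, 0.9, 0.2]
opening: 0.0851
finger_force: 0.0
```

drive_tool:
  plan:
    - [85,50,-4,0,0,0,0]
    - [85,42,-3,0,0,0,0]
    - [85,0,0,0,0,0,0]
    - [85,0,0,0,0,0,0]

```text
time_s: 14.9
position: [0.6295, -0.0272, 0.1608]
tool_rot: [2.249, 2.192, -0.0]
wrist_force: [-0.2, 0.5, -0.1]
opening: 0.085
finger_force: 0.0
```

Run:
```python
from h import *
I=camera_info("wrist");w=capture("wrist")[:,:,::-1];cv2.imwrite("pics/w1.png",w)
h=cv2.cvtColor(w,cv2.COLOR_BGR2HSV)
hs=h[60:300,150:500]
for lo,sat in ((14,140),(16,120),(13,160)):
    m=((hs[...,0]<lo)&(hs[...,1]>sat)&(hs[...,2]>100)).astype(np.uint8)
    n,l,st,ce=cv2.connectedComponentsWithStats(m)
    for k in range(1,n):
        if st[k,4]>100: print(lo,st[k]+[150,60,0,0,0],(ce[k]+[150,60]).round(1),plane(I,*(ce[k]+[150,60]),.073).round(4))
# lid: bright wood mask
m=((h[...,0]>12)&(h[...,0]<28)&(h[...,1]>90)&(h[...,2]>170)).astype(np.uint8);m[300:]=0
c,_=cv2.findContours(m,cv2.RETR_EXTERNAL,cv2.CHAIN_APPROX_NONE)
for k in c:
    if cv2.contourArea(k)>1500:
        r=cv2.minAreaRect(k);print(r);C=np.array([plane(I,*p,.058) for p in cv2.boxPoints(r)]);print(C.mean(0).round(4),[(np.linalg.norm(C[(i+1)%4]-C[i]).round(4),(np.degrees(np.arctan2(*(C[(i+1)%4]-C[i])[1::-1]))%90).round(1)) for i in range(4)])
go(.629,-.0265,-.009,-1.5)
```

```text
16 [311 212  25  25 460] [323.  224.4] [ 0.6292 -0.0231  0.073 ]
((493.10009765625, 256.70001220703125), (63.05711364746094, 83.62894439697266), 63.43495178222656)
[ 0.7869 -0.063   0.058 ] [(np.float64(0.073), np.float64(27.4)), (np.float64(0.0643), np.float64(31.3)), (np.float64(0.0765), np.float64(28.9)), (np.float64(0.0662), np.float64(28.2))]
((323.0, 216.0), (70.0, 64.0), 90.0)
[ 0.6292 -0.02    0.058 ] [(np.float64(0.0562), np.float64(88.5)), (np.float64(0.0647), np.float64(89.9)), (np.float64(0.0594), np.float64(88.5)), (np.float64(0.0647), np.float64(87.0))]
((14.11911392211914, 225.3422393798828), (154.70675659179688, 13.257823944091797), 74.62374877929688)
[ 0.3485 -0.0247  0.058 ] [(np.float64(0.0121), np.float64(12.6)), (np.float64(0.1398), np.float64(90.0)), (np.float64(0.0137), np.float64(14.3)), (np.float64(0.1405), np.float64(89.4))]
((546.9052734375, 163.39723205566406), (97.86084747314453, 108.33090209960938), 88.49256896972656)
[0.8246 0.0209 0.058 ] [(np.float64(0.0901), np.float64(90.0)), (np.float64(0.0856), np.float64(12.4)), (np.float64(0.0972), np.float64(0.1)), (np.float64(0.0845), np.float64(7.6))]
((319.5085144042969, 109.80752563476562), (13.113260269165039, 639.5582885742188), 88.41179656982422)
[0.6273 0.0712 0.058 ] [(np.float64(0.5288), np.float64(0.0)), (np.float64(0.0105), np.float64(14.2)), (np.float64(0.534), np.float64(0.0)), (np.float64(0.0106), np.float64(75.7))]
((273.3825378417969, 26.486366271972656), (14.198799133300781, 547.3217163085938), 88.32352447509766)
[0.5935 0.1334 0.058 ] [(np.float64(0.4262), np.float64(0.0)), (np.float64(0.0099), np.float64(10.4)), (np.float64(0.4305), np.float64(0.0)), (np.float64(0.0102), np.float64(75.9))]
tooly -1.6 turn -0.1 shift [  1.4  -0.6 169.7] q6 -11.0 t 14.95
```

drive_tool:
  plan:
    - [85,3.9,-0.6,50,0,0,0]
    - [85,0,0,55,0,0,0]
    - [85,0,0,45,0,0,0]
    - [80,0,0,15,0,0,0]
    - [80,0,0,0,0,0,0]

```text
time_s: 15.58
position: [0.6287, -0.0238, -0.0047]
tool_rot: [-2.252, -2.19, 0.001]
wrist_force: [0.4, 0.4, 0.1]
opening: 0.0802
finger_force: 0.0
```

drive_tool:
  plan:
    - [80,0,0,3,0,0,0]
    - [80,0,0,1.5,0,0,0]
    - [80,0,0,0,0,0,0]

```text
time_s: 15.95
position: [0.6294, -0.023, -0.0078]
tool_rot: [2.25, 2.191, 0.002]
wrist_force: [0.1, 0.3, 0.2]
opening: 0.0799
finger_force: 0.0
```

drive_tool:
  plan:
    - [50,0,0,0,0,0,0]
    - [50,0,0,0,0,0,0]
    - [50,0,0,0,0,0,0]
    - [50,0,0,0,0,0,0]
    - [50,0,0,0,0,0,0]

```text
time_s: 16.58
position: [0.6287, -0.0229, -0.0087]
tool_rot: [-2.251, -2.192, -0.0]
wrist_force: [-0.6, -0.3, 1.8]
opening: 0.0596
finger_force: 30.0
```

drive_tool:
  plan:
    - [50,0,0,-10,0,0,0]
    - [50,0,0,-20,0,0,0]
    - [50,0,0,0,0,0,0]
    - [50,0,0,0,0,0,0]
    - [50,0,0,0,0,0,0]

```text
time_s: 17.2
position: [0.628, -0.0228, 0.0202]
tool_rot: [-2.25, -2.191, 0.001]
wrist_force: [0.0, -0.3, -1.9]
opening: 0.0599
finger_force: 30.0
```

drive_tool:
  plan:
    - [50,0,0,15,0,0,0]
    - [50,0,0,10,0,0,0]
    - [50,0,0,4,0,0,0]
    - [50,0,0,1,0,0,0]
    - [50,0,0,0,0,0,0]

```text
time_s: 17.82
position: [0.6281, -0.0227, -0.0087]
tool_rot: [-2.25, -2.191, 0.001]
wrist_force: [-3.2, 1.3, 2.1]
opening: 0.0596
finger_force: 30.0
```

drive_tool:
  plan:
    - [80,0,0,0,0,0,0]
    - [80,0,0,0,0,0,0]
    - [85,0,0,-50,0,0,0]
    - [85,0,0,-60,0,0,0]
    - [85,0,0,-60,0,0,0]

```text
time_s: 18.45
position: [0.6288, -0.023, 0.1627]
tool_rot: [2.251, 2.191, 0.0]
wrist_force: [0.9, -0.1, -0.1]
opening: 0.0849
finger_force: 0.0
```

Run:
```python
from h import *
print(observe()["position"]);go(.4822,-.290,.16,-74.3);go(.4822,-.290,.16,15.7)
```

```text
[ 0.62879829 -0.02297533  0.1627442 ]
tooly -1.5 turn 72.8 shift [-213.4  217.4    2.7] q6 -11.0 t 18.45
tooly -1.5 turn -17.2 shift [-217.4 -213.4    2.7] q6 -11.0 t 18.45
```

Box 1 is light (−1.9 N) as well. Back to box 3: take off its lid.

drive_tool:
  plan:
    - [85,0,0,0,0,0,-8.6]
    - [85,0,0,0,0,0,-8.6]
    - [85,-54,-53,0,0,0,0]
    - [85,-55,-54,0,0,0,0]
    - [85,-55,-54,0,0,0,0]

```text
time_s: 19.08
position: [0.5378, -0.1887, 0.1612]
tool_rot: [1.896, 2.504, 0.0]
wrist_force: [0.8, -0.6, 0.0]
opening: 0.0847
finger_force: 0.0
```

drive_tool:
  plan:
    - [85,-53,-52,0,0,0,0]
    - [85,0,0,0,0,0,0]
    - [85,0,0,0,0,0,0]

```text
time_s: 19.45
position: [0.5085, -0.242, 0.1612]
tool_rot: [1.899, 2.502, 0.001]
wrist_force: [0.6, 0.3, 0.4]
opening: 0.0851
finger_force: 0.0
```

Run:
```python
from h import *
I=camera_info("wrist");w=capture("wrist")[:,:,::-1];cv2.imwrite("pics/w3d.png",w)
h=cv2.cvtColor(w,cv2.COLOR_BGR2HSV);hs=h[100:300,200:450]
m=((hs[...,0]<16)&(hs[...,1]>120)&(hs[...,2]>100)).astype(np.uint8)
n,l,st,ce=cv2.connectedComponentsWithStats(m)
for k in range(1,n):
    if st[k,4]>100: print(st[k]+[200,100,0,0,0],(ce[k]+[200,100]).round(1),plane(I,*(ce[k]+[200,100]),.073).round(4))
go(.4822,-.290,.010,15.7)
```

```text
[266 256  24  25 440] [278.  268.7] [ 0.4791 -0.2887  0.073 ]
tooly 15.7 turn -0.0 shift [-39.8 -39.  151.1] q6 -52.0 t 19.5
```

drive_tool:
  plan:
    - [85,-39,-40,0,0,0,0]
    - [85,0,0,50,0,0,0]
    - [85,0,0,50,0,0,0]
    - [80,0,0,40,0,0,0]
    - [80,0,0,11,0,0,0]

```text
time_s: 20.12
position: [0.4798, -0.2874, 0.0077]
tool_rot: [-1.891, -2.502, -0.001]
wrist_force: [-0.4, 0.4, -0.2]
opening: 0.0801
finger_force: 0.0
```

drive_tool:
  plan:
    - [80,0,0,0,0,0,0]
    - [50,0,0,0,0,0,0]
    - [50,0,0,0,0,0,0]
    - [50,0,0,0,0,0,0]
    - [50,0,0,0,0,0,0]

```text
time_s: 20.75
position: [0.4809, -0.291, 0.0113]
tool_rot: [1.897, 2.502, -0.0]
wrist_force: [-0.3, 0.8, 6.3]
opening: 0.0569
finger_force: 30.0
```

drive_tool:
  plan:
    - [50,0,0,0,0,0,0]
    - [50,0,0,0,0,0,0]

```text
time_s: 21.0
position: [0.4809, -0.2909, 0.0114]
tool_rot: [1.897, 2.502, -0.0]
wrist_force: [-1.4, 1.6, 6.5]
opening: 0.0572
finger_force: 30.0
```

drive_tool:
  plan:
    - [50,0,0,-5,0,0,0]
    - [50,0,0,-15,0,0,0]
    - [50,0,0,-30,0,0,0]
    - [50,0,0,-30,0,0,0]
    - [50,0,0,0,0,0,0]

```text
time_s: 21.62
position: [0.4819, -0.2918, 0.0933]
tool_rot: [1.894, 2.499, -0.001]
wrist_force: [0.1, -0.1, -0.8]
opening: 0.0569
finger_force: 30.0
```

Run:
```python
from h import *
print(observe()["position"]);go(.470,-.150,.092)
```

```text
[ 0.48193884 -0.29175031  0.09328469]
tooly 15.7 turn 0 shift [139.7  26.8   0.7] q6 -58.0 t 21.625
```

drive_tool:
  plan:
    - [50,45,9,0,0,0,0]
    - [50,48,9,0,0,0,0]
    - [50,46,8,0,0,0,0]
    - [50,0,0,45,0,0,0]
    - [50,0,0,40,0,0,0]

```text
time_s: 22.25
position: [0.4675, -0.1484, 0.004]
tool_rot: [1.896, 2.505, 0.0]
wrist_force: [-0.4, -0.5, -1.0]
opening: 0.0569
finger_force: 30.0
```

drive_tool:
  plan:
    - [50,0,0,16,0,0,0]
    - [50,0,0,4,0,0,0]
    - [50,0,0,0,0,0,0]

```text
time_s: 22.62
position: [0.4662, -0.1484, -0.015]
tool_rot: [-1.895, -2.501, 0.001]
wrist_force: [-2.3, 2.7, 7.0]
opening: 0.0567
finger_force: 30.0
```

Contact at z=−0.015, as expected. Release the lid and go back over the open box.

drive_tool:
  plan:
    - [80,0,0,0,0,0,0]
    - [80,0,0,0,0,0,0]
    - [80,0,0,-50,0,0,0]
    - [80,0,0,-60,0,0,0]
    - [80,0,0,-60,0,0,0]

```text
time_s: 23.25
position: [0.4674, -0.1494, 0.1566]
tool_rot: [-1.898, -2.503, 0.0]
wrist_force: [1.1, -1.2, 0.2]
opening: 0.0798
finger_force: 0.0
```

drive_tool:
  plan:
    - [80,-48,-9,0,0,0,0]
    - [80,-46,-9,0,0,0,0]
    - [80,-46,-8,0,0,0,0]
    - [36,0,0,0,0,0,0]
    - [36,0,0,0,0,0,0]

```text
time_s: 23.88
position: [0.4801, -0.2907, 0.1545]
tool_rot: [-1.898, -2.502, -0.001]
wrist_force: [-0.0, -0.3, 0.1]
opening: 0.0644
finger_force: 0.0
```

Run:
```python
from h import *
go(.481,-.2905,.15,15.7)
I=camera_info("wrist");w=capture("wrist")[:,:,::-1];cv2.imwrite("pics/w3e.png",w)
o=observe();print(o["position"],o["opening"])
```

```text
tooly 15.6 turn -0.1 shift [-0.1  0.9  4.5] q6 -58.0 t 23.875
[ 0.48025905 -0.29019294  0.15469508] 0.06040684867706739
```

View pics/w3e.png

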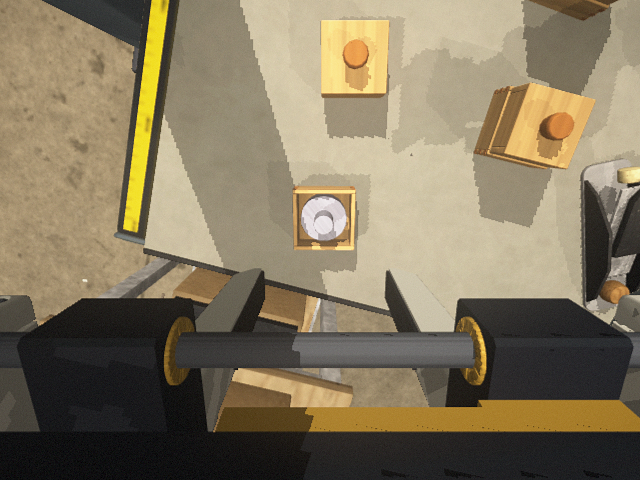

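The lid stands upright on the table at (355,57). Box 3 is open with the steel plug's stem top at (323,226). The other two boxes are still closed.

Run:
```python
from h import *
I=camera_info("wrist")
print('stem',plane(I,323,226,.05),'foot',plane(I,323,218.5,.024),'rim',np.mean([plane(I,*c,.03) for c in [(293,187),(355,187),(355,249),(293.5,249)]],0))
w=cv2.imread("pics/w3e.png")
p=plane(I,323,226,.05);go(p[0],p[1],.032,15.7)
```

```text
stem [ 0.47993635 -0.29201745  0.05      ] foot [ 0.4795077  -0.29094236  0.024     ] rim [ 0.48029855 -0.28959509  0.03      ]
tooly 15.7 turn -0.0 shift [ -1.8  -0.8 122.7] q6 -58.0 t 23.925
```

drive_tool:
  plan:
    - [36,-1.5,-0.8,30,0,0,0]
    - [36,0,0,45,0,0,0]
    - [36,0,0,35,0,0,0]
    - [36,0,0,12,0,0,0]
    - [36,0,0,0,0,0,0]

```text
time_s: 24.55
position: [0.4802, -0.2921, 0.0332]
tool_rot: [-1.896, -2.504, -0.0]
wrist_force: [0.0, -1.1, 0.5]
opening: 0.0359
finger_force: 0.0
```

drive_tool:
  plan:
    - [36,0,0,0,0,0,0]
    - [10,0,0,0,0,0,0]
    - [10,0,0,0,0,0,0]
    - [10,0,0,0,0,0,0]
    - [10,0,0,0,0,0,0]

```text
time_s: 25.18
position: [0.4802, -0.2931, 0.0333]
tool_rot: [1.898, 2.503, -0.0]
wrist_force: [0.4, 0.3, 0.8]
opening: 0.0104
finger_force: 0.0
```

Closed over the stem without touching it, so the tips are over 17 mm behind the TCP here too. I'll open and go lower in guarded steps.

drive_tool:
  plan:
    - [36,0,0,-6,0,0,0]
    - [36,0,0,0,0,0,0]
    - [36,0,0,10,0,0,0]
    - [36,0,0,8,0,0,0]
    - [36,0,0,0,0,0,0]

```text
time_s: 25.8
position: [0.4794, -0.2923, 0.0198]
tool_rot: [-1.896, -2.502, -0.0]
wrist_force: [-0.1, 0.6, -0.3]
opening: 0.0362
finger_force: 0.0
```

drive_tool:
  plan:
    - [36,0,0,2,0,0,0]
    - [36,0,0,2,0,0,0]
    - [36,0,0,0,0,0,0]

```text
time_s: 26.18
position: [0.4802, -0.293, 0.0171]
tool_rot: [-1.898, -2.504, -0.0]
wrist_force: [-0.6, 0.3, -1.0]
opening: 0.036
finger_force: 0.0
```

drive_tool:
  plan:
    - [36,0,0,2,0,0,0]
    - [36,0,0,2,0,0,0]
    - [36,0,0,0,0,0,0]

```text
time_s: 26.55
position: [0.4801, -0.2929, 0.013]
tool_rot: [-1.898, -2.503, -0.0]
wrist_force: [-0.7, 0.3, 0.1]
opening: 0.0361
finger_force: 0.0
```

drive_tool:
  plan:
    - [10,0,0,0,0,0,0]
    - [10,0,0,0,0,0,0]
    - [10,0,0,0,0,0,0]
    - [10,0,0,0,0,0,0]
    - [10,0,0,0,0,0,0]

```text
time_s: 27.18
position: [0.48, -0.2931, 0.0132]
tool_rot: [-1.898, -2.503, 0.0]
wrist_force: [-3.0, -1.0, 1.3]
opening: 0.0161
finger_force: 30.0
```

Opening 16 mm rather than 18 means only the rounded end of the stem is held. I'll go a little lower.

drive_tool:
  plan:
    - [36,0,0,0,0,0,0]
    - [36,0,0,0,0,0,0]
    - [36,0,0,2,0,0,0]
    - [36,0,0,2,0,0,0]
    - [36,0,0,0,0,0,0]

```text
time_s: 27.8
position: [0.4801, -0.2928, 0.0089]
tool_rot: [-1.897, -2.503, -0.0]
wrist_force: [0.5, -0.7, -0.1]
opening: 0.036
finger_force: 0.0
```

drive_tool:
  plan:
    - [36,0,0,2,0,0,0]
    - [36,0,0,2,0,0,0]
    - [36,0,0,0,0,0,0]

```text
time_s: 28.18
position: [0.4801, -0.2929, 0.0049]
tool_rot: [-1.898, -2.503, -0.0]
wrist_force: [-0.3, 0.4, 0.8]
opening: 0.0359
finger_force: 0.0
```

Run:
```python
from h import *
o=observe();print(o["position"],o["wrist_force"])
w=capture("wrist")[:,:,::-1];s=capture("scene")[:,:,::-1]
cv2.imwrite("pics/w3f.png",np.hstack([cv2.resize(w[170:340,200:450],(500,340)),cv2.resize(s[130:215,365:440],(300,340))]))
```

```text
[ 0.48008858 -0.29287103  0.00489663] [-0.26009068  0.38892188  0.79223721]
```

View pics/w3f.png

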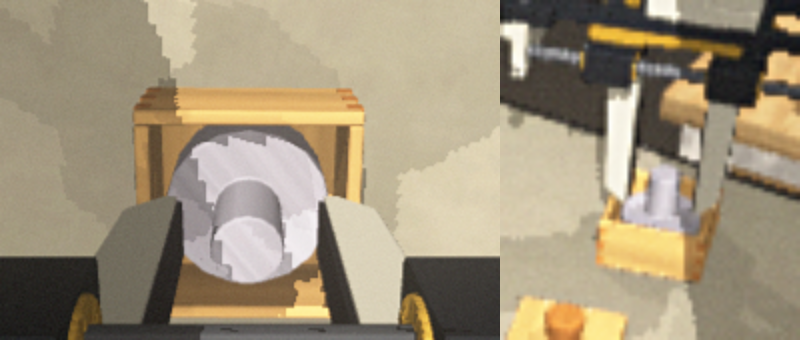

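Those views straddle the stem correctly, with the stem between the tips at about rim height. That was my last picture: I count 11 viewed, one over the limit of 10. From here I'll use numbers only.

drive_tool:
  plan:
    - [10,0,0,0,0,0,0]
    - [10,0,0,0,0,0,0]
    - [10,0,0,0,0,0,0]
    - [10,0,0,0,0,0,0]
    - [10,0,0,0,0,0,0]

```text
time_s: 28.9
position: [0.4801, -0.293, 0.0052]
tool_rot: [-1.898, -2.503, 0.0]
wrist_force: [-1.2, -0.9, 0.3]
opening: 0.0161
finger_force: 30.0
```

drive_tool:
  plan:
    - [10,0,0,-5,0,0,0]
    - [10,0,0,-15,0,0,0]
    - [10,0,0,-10,0,0,0]
    - [10,0,0,0,0,0,0]
    - [10,0,0,0,0,0,0]

```text
time_s: 29.52
position: [0.4802, -0.2929, 0.0352]
tool_rot: [1.898, 2.504, 0.0]
wrist_force: [1.3, -1.0, -3.8]
opening: 0.0163
finger_force: 30.0
```

drive_tool:
  plan:
    - [10,0,0,-40,0,0,0]
    - [10,0,0,-50,0,0,0]
    - [10,0,0,-35,0,0,0]
    - [10,0,0,0,0,0,0]

```text
time_s: 30.02
position: [0.4817, -0.2943, 0.1625]
tool_rot: [1.894, 2.499, -0.001]
wrist_force: [0.1, 0.0, -3.2]
opening: 0.0164
finger_force: 30.0
```

Run:
```python
from h import *
o=observe();print(o["position"],o["wrist_force"],o["opening"]);go(.449,.250,.16)
```

```text
[ 0.48168355 -0.29426937  0.16254424] [ 0.06057495  0.00784255 -3.17343274] 0.016448201937840072
tooly 15.7 turn 0 shift [5.329e+02 1.156e+02 3.000e-01] q6 -58.0 t 30.025
```

drive_tool:
  plan:
    - [10,30,7,0,0,0,0]
    - [10,45,10,0,0,0,0]
    - [10,45,10,0,0,0,0]
    - [10,45,10,0,0,0,0]
    - [10,45,10,0,0,0,0]

```text
time_s: 30.65
position: [0.467, -0.0761, 0.1575]
tool_rot: [-1.896, -2.5, 0.001]
wrist_force: [0.9, 0.1, -3.2]
opening: 0.016
finger_force: 30.0
```

drive_tool:
  plan:
    - [10,45,10,0,0,0,0]
    - [10,45,10,0,0,0,0]
    - [10,45,10,0,0,0,0]
    - [10,45,10,0,0,0,0]
    - [10,45,10,0,0,0,0]

```text
time_s: 31.28
position: [0.4543, 0.1533, 0.1576]
tool_rot: [-1.896, -2.501, 0.004]
wrist_force: [0.7, -1.2, -3.9]
opening: 0.0164
finger_force: 30.0
```

drive_tool:
  plan:
    - [10,45,9,0,0,0,0]
    - [10,35,6,0,0,0,0]
    - [10,18,3,0,0,0,0]
    - [10,0,0,0,0,0,0]
    - [10,0,0,0,0,0,0]

```text
time_s: 31.9
position: [0.4467, 0.2502, 0.1594]
tool_rot: [-1.898, -2.503, 0.003]
wrist_force: [0.1, 0.0, -3.3]
opening: 0.0166
finger_force: 30.0
```

Run:
```python
from h import *
o=observe();print(o["position"],o["wrist_force"],o["opening"])
go(.449,.250,.16)
I=camera_info("wrist");w=capture("wrist")[:,:,::-1];cv2.imwrite("pics/wt.png",w)
f=240/np.tan(np.radians(I["fovy"]/2))
# tub rim: expected projections of rim corners measured from top view vs edges here
T=camera_info("top");t=cv2.imread("pics/top0.png");h=cv2.cvtColor(t,cv2.COLOR_BGR2HSV)
m=((h[...,1]<40)&(h[...,2]>185)).astype(np.uint8);m[:270]=0;m[390:]=0;m[:,:150]=0;m[:,270:]=0
c,_=cv2.findContours(cv2.morphologyEx(m,cv2.MORPH_CLOSE,np.ones((5,5))),cv2.RETR_EXTERNAL,cv2.CHAIN_APPROX_NONE)
k=max(c,key=cv2.contourArea);r=cv2.minAreaRect(k);print(r)
C=np.array([plane(T,*p,.077) for p in cv2.boxPoints(r)]);print(C.round(3),C.mean(0))
```

```text
[0.44672518 0.25019041 0.15935   ] [ 0.12785555  0.00352571 -3.34257279] 0.016592094974008945
tooly 15.7 turn 0 shift [-0.8  2.1 -0.7] q6 1.0 t 31.9
((167.5, 309.5), (79.0, 35.0), 90.0)
[[0.616 0.332 0.077]
 [0.588 0.261 0.077]
 [0.422 0.315 0.077]
 [0.449 0.383 0.077]] [0.51871644 0.3227906  0.077     ]
```

Run:
```python
from h import *
S=camera_info("scene")
C=np.array([plane(S,*p,.077) for p in [(259,282),(325,292),(281,375),(207,352)]]);print(C.round(3),C.mean(0),[np.linalg.norm(C[i]-C[i-1]).round(3) for i in range(4)])
I=camera_info("wrist");f=240/np.tan(np.radians(I["fovy"]/2));w=cv2.imread("pics/wt.png")
# wall edges along tub axes in the wrist view: strong lines
g=cv2.cvtColor(w[:300],cv2.COLOR_BGR2GRAY);e=cv2.Canny(g,50,120)
L=cv2.HoughLinesP(e,1,np.pi/360,60,minLineLength=70,maxLineGap=8)
for l in L[:,0]:
    a=plane(I,l[0],l[1],.077);b=plane(I,l[2],l[3],.077)
    if .3<a[0]<.6 and .1<a[1]<.4: print(l,a[:2].round(3),b[:2].round(3),(np.degrees(np.arctan2(b[1]-a[1],b[0]-a[0]))%90).round())
```

```text
[[0.521 0.188 0.077]
 [0.415 0.146 0.077]
 [0.379 0.318 0.077]
 [0.495 0.346 0.077]] [0.45284262 0.2494246  0.077     ] [np.float64(0.16), np.float64(0.114), np.float64(0.175), np.float64(0.119)]
[173 277 219   0] [0.33  0.173] [0.329 0.394] 0.0
[363 298 472 298] [0.498 0.199] [0.592 0.225] 16.0
[161 286 206   3] [0.321 0.161] [0.32 0.39] 0.0
[390 146 564 197] [0.479 0.331] [0.631 0.331] 0.0
[143 271 183   0] [0.304 0.171] [0.304 0.387] 90.0
[390 144 563 194] [0.478 0.332] [0.629 0.333] 0.0
[448 120 638 178] [0.516 0.362] [0.682 0.362] 90.0
[148 274 189   2] [0.308 0.17 ] [0.308 0.387] 90.0
[446 114 623 142] [0.513 0.366] [0.656 0.384] 7.0
[255 298 257 164] [0.404 0.172] [0.38  0.289] 12.0
[397 295 418 153] [0.526 0.21 ] [0.502 0.332] 11.0
[446 116 638 174] [0.514 0.364] [0.68  0.364] 0.0
[365 138 401  18] [0.458 0.331] [0.458 0.418] 0.0
[467 114 639 139] [0.529 0.37 ] [0.667 0.389] 8.0
[451 109 587 129] [0.516 0.37 ] [0.624 0.385] 8.0
[263 298 266 172] [0.411 0.174] [0.389 0.284] 12.0
[446 118 637 176] [0.514 0.363] [0.68  0.363] 0.0
[275 289 279 167] [0.42  0.186] [0.398 0.291] 12.0
[368 139 403  19] [0.461 0.331] [0.46  0.418] 1.0
[373 285 391 137] [0.503 0.213] [0.478 0.338] 11.0
[453 107 534 119] [0.517 0.372] [0.581 0.381] 8.0
[208  92 302 120] [0.332 0.331] [0.407 0.331] 90.0
[258 126 392 137] [0.375 0.318] [0.478 0.338] 11.0
[389 294 411 131] [0.519 0.209] [0.491 0.346] 11.0
[453 105 606 127] [0.516 0.373] [0.637 0.39 ] 8.0
[283 131 410 142] [0.394 0.319] [0.493 0.338] 11.0
[184 212 255 231] [0.33  0.234] [0.391 0.234] 90.0
[161 193 190   0] [0.309 0.244] [0.309 0.388] 0.0
[205  90 312 120] [0.33  0.332] [0.414 0.333] 1.0
[386  66 456  88] [0.458 0.385] [0.514 0.385] 90.0
[461 113 553 126] [0.524 0.369] [0.597 0.38 ] 8.0
[426 240 439 162] [0.534 0.265] [0.521 0.33 ] 11.0
[446 115 639 174] [0.513 0.365] [0.681 0.365] 90.0
[452 122 635 178] [0.52  0.361] [0.679 0.361] 90.0
```

The tub centre is about (0.452, 0.249): the wrist rim lines and the scene corners agree. Lower the plug in.

drive_tool:
  plan:
    - [10,-2,4.5,0,0,0,0]
    - [10,0,0,45,0,0,0]
    - [10,0,0,45,0,0,0]
    - [10,0,0,32,0,0,0]
    - [10,0,0,4,0,0,0]

```text
time_s: 32.58
position: [0.4505, 0.2493, 0.0322]
tool_rot: [-1.898, -2.5, 0.006]
wrist_force: [-0.6, -1.0, -2.1]
opening: 0.0167
finger_force: 30.0
```

drive_tool:
  plan:
    - [10,0,0,3,0,0,0]
    - [10,0,0,3,0,0,0]
    - [10,0,0,0,0,0,0]

```text
time_s: 32.95
position: [0.4525, 0.2507, 0.0291]
tool_rot: [1.897, 2.503, 0.002]
wrist_force: [0.3, 0.3, -3.3]
opening: 0.0165
finger_force: 30.0
```

drive_tool:
  plan:
    - [10,0,0,3,0,0,0]
    - [10,0,0,2,0,0,0]
    - [10,0,0,0,0,0,0]

```text
time_s: 33.33
position: [0.4516, 0.2505, 0.023]
tool_rot: [-1.898, -2.503, 0.0]
wrist_force: [-0.6, -0.0, -3.0]
opening: 0.0163
finger_force: 30.0
```

drive_tool:
  plan:
    - [10,0,0,3,0,0,0]
    - [10,0,0,2,0,0,0]
    - [10,0,0,0,0,0,0]

```text
time_s: 33.7
position: [0.4516, 0.2505, 0.0179]
tool_rot: [-1.898, -2.503, 0.001]
wrist_force: [1.3, 0.1, -3.8]
opening: 0.0164
finger_force: 30.0
```

drive_tool:
  plan:
    - [10,0,0,3,0,0,0]
    - [10,0,0,0,0,0,0]

```text
time_s: 33.95
position: [0.4516, 0.2505, 0.0149]
tool_rot: [-1.898, -2.503, 0.001]
wrist_force: [-0.2, 0.5, -4.0]
opening: 0.0165
finger_force: 30.0
```

drive_tool:
  plan:
    - [36,0,0,0,0,0,0]
    - [36,0,0,0,0,0,0]
    - [36,0,0,0,0,0,0]

```text
time_s: 34.33
position: [0.4522, 0.2507, 0.0155]
tool_rot: [1.897, 2.503, 0.001]
wrist_force: [1.2, 0.6, 0.3]
opening: 0.0357
finger_force: 0.0
```

drive_tool:
  plan:
    - [36,0,0,-40,0,0,0]
    - [36,0,0,-55,0,0,0]
    - [36,0,0,-55,0,0,0]
    - [36,0,0,-30,0,0,0]
    - [36,0,0,0,0,0,0]

```text
time_s: 34.95
position: [0.4536, 0.2511, 0.198]
tool_rot: [1.895, 2.501, 0.008]
wrist_force: [0.4, 0.7, -0.0]
opening: 0.0361
finger_force: 0.0
```

Run:
```python
from h import *
o=observe();print(o["position"],o["wrist_force"],o["time_s"])
T=camera_info("top");S=camera_info("scene");t=capture("top")[:,:,::-1];s=capture("scene")[:,:,::-1]
cv2.imwrite("pics/tend.png",t);cv2.imwrite("pics/send.png",s)
def pr(I,p):
    X=I["R"]@np.array(p)+I["t"];f=240/np.tan(np.radians(I["fovy"]/2));return (f*X[:2]/X[2]+[I["cx"],I["cy"]]).round(0)
for n,I,a,b in (("scene",S,cv2.imread("pics/scene0.png"),s),("top",T,cv2.imread("pics/top0.png"),t)):
    d=(np.abs(a.astype(int)-b).max(2)>40).astype(np.uint8)
    k,l,st,ce=cv2.connectedComponentsWithStats(cv2.morphologyEx(d,cv2.MORPH_CLOSE,np.ones((5,5))))
    print(n,'plug',pr(I,(.452,.25,.03)),'lid',pr(I,(.466,-.149,.03)),'box3',pr(I,(.481,-.29,.02)),'box1',pr(I,(.629,-.024,.03)),'box2',pr(I,(.635,-.16,.03)))
    for i in range(1,k):
        if st[i,4]>60: print(st[i],ce[i].round())
w=capture("wrist")[:,:,::-1];I=camera_info("wrist");print('wrist plug',pr(I,(.452,.25,.055)))
g=cv2.cvtColor(w,cv2.COLOR_BGR2GRAY);c=cv2.HoughCircles(cv2.medianBlur(g[60:300],3),cv2.HOUGH_GRADIENT,1,20,param1=100,param2=18,minRadius=7,maxRadius=35)
print(c)
```

```text
[0.45358681 0.25113024 0.19797998] [ 0.41884639  0.69666861 -0.04046864] 34.95
scene plug [271. 342.] lid [380. 213.] box3 [403. 183.] box1 [283. 218.] box2 [316. 186.]
[  172     0   249   262 23588] [268. 129.]
[  402     0   238   441 39259] [541. 212.]
[ 599    0   41  112 3021] [621.  51.]
[364 205  33  33 797] [380. 220.]
[257 328  29  38 538] [273. 348.]
[618 419  22  45 505] [632. 443.]
top plug [213. 329.] lid [376. 260.] box3 [428. 234.] box1 [299. 217.] box2 [351. 195.]
[614 162  26  32 544] [630. 177.]
[334 185  16  33 175] [340. 201.]
[559 197  30  24 366] [571. 208.]
[   89   198   551   282 66209] [378. 339.]
[412 207  46  45 648] [437. 225.]
[358 246  34  35 636] [375. 263.]
[561 348  14  12  72] [566. 356.]
[422 436  53  44 740] [450. 459.]
wrist plug [325. 217.]
[[[326.5 157.5  30. ]
  [346.5 155.5  25.4]
  [345.5  97.5  33.3]
  [312.5 178.5  24.3]
  [322.5 109.5  22.1]
  [600.5 208.5  21. ]
  [144.5 156.5  24.3]
  [287.5 173.5  13.8]
  [167.5 194.5  15.8]
  [108.5  66.5  23.9]
  [358.5 181.5  16.6]
  [326.5  87.5  15.2]
  [617.5 223.5  14.9]
  [132.5 173.5   8.2]
  [286.5  89.5  17.6]
  [335.5 179.5  13.1]
  [412.5 211.5  16.3]
  [555.5 217.5  20.8]
  [355.5 120.5  11. ]
  [342.5 198.5  10.9]
  [317.5 139.5   8.2]]]
```

The scene change at (273,348) is the plug in the tub, and the one at (380,220) is the lid on the table. The gripper is clear with no load, so I'll hand in.

```bash
python3 -c "
from plant import *
print(close_job())"
```

```text
the job is handed in; nothing more can be done
None
```

I handed the job in: box 3 (the one nearest the robot's right side) was the heavy one, its lid is on the table, the steel plug is in the tub, and the other two boxes are closed. Two slips: while finding the grip height I first lifted and reseated only box 3's lid, before any hefting, and I viewed 11 pictures against the limit of 10.

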